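Make up two stirring kits

ROBOT

A 6-joint arm with a two-finger parallel gripper is mounted at the origin on a cart in front of the work surface, level with it; the furniture and walls round the work are solid. World frame = base frame: x ahead of the robot, y to its left, z up, the work surface at z = 0. Lengths are in m, angles in rad, forces in N, time in s.
With the tool pointing down it reaches from about 0.4 to 0.825 m from the base axis. Payload 7 kg.
Tool frame: the origin (TCP) lies at the very end of the fingers, on their centre line; the grasp point (between the pads) lies 19 mm behind it (robot.grip_depth is the distance from the TCP to the grasp point, in m); z points along the fingers, y is the line along which they close (so a half turn about z gives the same grasp; the last joint's range is limited). The gripper opens to 88 mm and grips with 3 to 60 N. Pads are 19 mm wide; open, the fingers measure 130 mm over their backs; the gripper's body (78 mm by 193 mm) begins 47 mm behind the grasp point.
Start: joints at [1.531, 0.359, 0.012, 0, -1.224, -0.288], TCP at [0.217, 0.639, 0.227] pointing down, gripper open.
Joint ranges: [-3.07, 3.07], [-1.43, 2.12], [-1.02, 1.25], [-3.03, 1.67], [-3.05, -0], [-3.03, 3.03]. Speed limits (rad/s): [2.39, 2.39, 3.01, 3.14, 3.14, 3.14].

INTERFACE

Orientations are given as a unit quaternion [w, x, y, z].
In Python, from station import robot gives the robot as it stands. Calls block until the motion is done:
- robot.movep(position, orientation): joint-space move of the TCP to a pose.
- robot.move_l(position, orientation=None, v=0.15): straight line of the TCP; orientation=None keeps the orientation; v is the mean speed in m/s.
- robot.goto_joints(angles): joint-space move.
- robot.set_gripper(opening, f_grip=None): finger opening in m; f_grip is the grip in N (None keeps the last); returns when the fingers have stopped.
- robot.sleep(seconds).
- robot.inverse_kinematics(position, orientation): joint angles nearest the present ones, or None.
- robot.sense(): the state.
- robot.camera(name): name is "side" or "top"; returns a dict with "pixels" (400x640x3 uint8, blue, green, red), "mtx" (3x3 intrinsics, pixels), "rvec" (rotation vector, rad) and "tvec" (3), from world to camera coordinates, as OpenCV has them. Camera axes: x right, y down, z forward; pixel columns grow to the right and rows downward; lengths in m; the calibration is good to about 2 mm. A picture is of the moment at which its call begins. There is no depth.
A pose or a line that the arm cannot do raises robot.PlanningError and nothing moves.
- robot.hand_in(): hands the job in; it is judged then, once.
The state is a dict: "t": time; "qpos": joint angles; "qvel": joint speeds; "tau": joint torques, N m; "position": TCP position; "tool_rot": TCP orientation; "wrist_force": force on the tool from outside, world axes, zero at the start; "torque": the same for the moment, N m; "finger_gap": finger opening in m; "gripper_force": force on a finger pad.
Only numpy, scipy, OpenCV 4.12 (cv2) and the standard library are available. Lean on these libraries where they do the work, as an engineer would, in place of code of your own. Each camera call takes 0.05 s, during which the arm holds its last target. There are 200 camera calls.

TASK

Make up the two stirring kits, every piece down on the floor of the foam cutout made for it: the tray with the big round cutout gets the ring gasket lying flat, the short stir bar and the small stopper; the other tray gets the long stir bar and the large stopper; both stoppers stand upright. The gasket is held on its storage board by a sprung finger: lift the finger by its knob, swing it well aside while the gasket stays on its seat, and only then take the gasket.

Things in the scene. Friction and masses are not known exactly. Their poses are not given: they have to be found in the camera images.
- kit_flange: fixed kit tray, white rim, dark foam, 134 (y) x 96 (x) x 12 mm; 3 cutouts 5 mm deep (floor 7, foam and rim top 12 mm above table): big round one for the gasket, 56 mm, centre x 0, y +30 mm; slot for the short bar, 49 mm along y x 24 mm, centre x +22, y -32.5; round one for the small stopper, 36 mm, centre x -21, y -32.5. Origin: centre of underside, z up
- kit_flask: fixed kit tray, same outside, heights and 5 mm depth, 2 cutouts: slot for the long stir bar, 61 mm along y x 24 mm, centre x 0, y -27.5 mm; round one for the large stopper, 44 mm, centre x 0, y +36 mm. Origin: centre of underside, z up
- gasket: flat black rubber ring, outside 40, bore 20, 6 mm thick. Origin: centre of underside, z along its axis. Starts 16 mm above the table on a white seat 24 mm across (its rim overhangs 8 mm, and lies 8 mm above the aluminium board), round a 14 mm spigot that ends 4 mm above its top. Can be gripped across its outside, at right angles to the line from gasket to knob
- stopper_large: red-brown rubber stopper, 26 mm across, 24 mm tall, standing. Origin: centre of the underside, z up its axis. It starts on the flat dark mat, 2 mm thick.
- stopper_small: red-brown rubber stopper, 19 mm across, 24 mm tall, standing. Origin: centre of the underside, z up its axis. On the mat.
- bar_long: white PTFE stir bar, 45 mm long along its y, 8 mm wide and high, lying. Origin: centre of the underside. On the mat. Behind on the left are a computer (front at x 0.58, y 0.06 to 0.45, 0.11 m high) with a monitor (nearest corner x 0.67, y 0.06, from 0.16 to 0.48 m up), on the right a tall instrument (y below -0.37): keep clear.
- bar_short: white PTFE stir bar, 33 mm long along its y, 8 mm wide and high, lying. Origin: centre of the underside. On the mat.
- finger_knob (a point): middle of the black knob (22 mm across, 20 mm tall, top 61 mm above the table) on the post of the fixed gasket board, 52 mm from the gasket's centre. The sprung steel finger is fixed to it and reaches 42 mm from the post along this frame's y axis, its rubber foot pressing on the gasket. z up
- finger_lift (a joint): lift of knob and finger along the post, m: 0 when the finger rests on the gasket, +0.016 at the upper stop, -0.003 at the lower stop when clear of the gasket; the spring presses down with 3.6 N at 0, 300 N/m more as it is lifted (6.6 N at 10 mm).
- finger_swing (a joint): turn of knob and finger about the post, rad: about 0 (within 0.2) over the gasket at the start, positive counterclockwise from above, stops at -1.75 and +1.75; it turns freely either way when lifted, is clear of the gasket beyond 0.8 either way and stays where it is left.

How it is judged:
On the way, in this order (a step that is already met when the one before it is completed fails the run):
1. the finger is lifted off the gasket, which stays on its seat (value of joint finger_lift above 0.004 m and distance of gasket from where it was at the start of the episode below 0.012 m), for 0.1 s.
2. the finger is swung aside, clear of the gasket, which stays on its seat ((value of joint finger_swing above 0.8 rad or value of joint finger_swing below -0.8 rad) and distance of gasket from where it was at the start of the episode below 0.012 m), for 0.1 s.
At the end, for the whole second after the job is handed in: All five pieces at rest in their own cutouts of the proper tray, each centre within 11 mm (along each tray axis) of the cutout's centre and within 2 mm of its floor's height; gasket flat and stoppers upright within 0.15 rad (x of gasket in the frame of kit_flange between -0.011 and 0.011 m and y of gasket in the frame of kit_flange between 0.019 and 0.041 m and z of gasket in the frame of kit_flange between 0.005 and 0.009 m and angle between each of gasket, stopper_small, stopper_large's own z axis and vertical below 0.15 rad and linear speed of each of gasket, bar_short, stopper_small, bar_long, stopper_large below 0.02 m/s and x of bar_short in the frame of kit_flange between 0.011 and 0.033 m and y of bar_short in the frame of kit_flange between -0.0435 and -0.0215 m and z of bar_short in the frame of kit_flange between 0.005 and 0.009 m and x of stopper_small in the frame of kit_flange between -0.032 and -0.01 m and y of stopper_small in the frame of kit_flange between -0.0435 and -0.0215 m and z of stopper_small in the frame of kit_flange between 0.005 and 0.009 m and x of bar_long in the frame of kit_flask between -0.011 and 0.011 m and y of bar_long in the frame of kit_flask between -0.0385 and -0.0165 m and z of bar_long in the frame of kit_flask between 0.005 and 0.009 m and x of stopper_large in the frame of kit_flask between -0.011 and 0.011 m and y of stopper_large in the frame of kit_flask between 0.025 and 0.047 m and z of stopper_large in the frame of kit_flask between 0.005 and 0.009 m); the robot touches nothing.
It also fails if it takes over 134 s, if anything falls off the work surface, if the arm or the gripper's body presses on something with over 40 N, if the wrist force passes 120 N, or if a joint passes its speed limit or range.

## Working session

There is one attempt and no reset: what is moved stays moved. The work goes in short steps, each a Python script; the robot and the scene stay as the last script left them, time stands still between calls to the robot, and variables do not carry over. Pictures are saved under pics/ and viewed, at most 14 in all, crops included, and the job is handed in when it is done.

```bash
mkdir -p pics; ls; python3 - <<'E'
from station import robot
import cv2
for n in("top","side"):
    c=robot.camera(n); cv2.imwrite(f"pics/{n}0.png",c["pixels"]); print(n,c["mtx"].tolist(),c["rvec"],c["tvec"])
s=robot.sense();print(s["t"],s["tool_rot"],s["finger_gap"],s["wrist_force"])
E
```

```text
pics
top [[514.3739278759277, 0.0, 320.7519406041438], [0.0, 514.3739278759277, 197.25114304636188], [0.0, 0.0, 1.0]] [ 2.10492532 -2.16730041  0.16799697] [0.0499535  0.43566119 1.0106446 ]
side [[499.541954485506, 0.0, 320.3579041842789], [0.0, 499.541954485506, 199.20837640311245], [0.0, 0.0, 1.0]] [ 1.97398234 -0.43642117  0.2965765 ] [-0.40588277  0.13012573  0.86790009]
0.1 [ 7.74119817e-04  9.86590300e-01 -1.63214520e-01 -4.39327841e-05] 0.08762532377654068 [ 0.0416608  -0.65143313 -0.10833523]
```

View pics/top0.png

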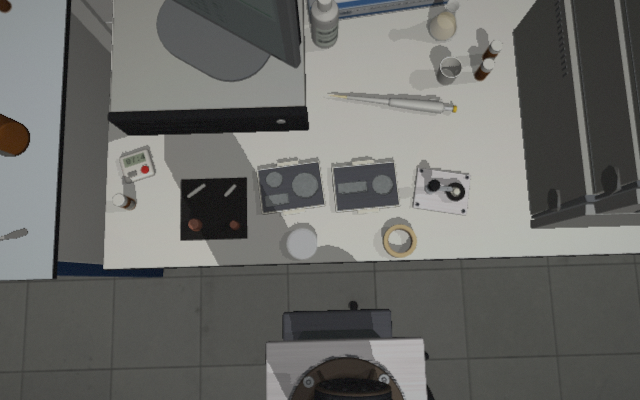

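View pics/side0.png

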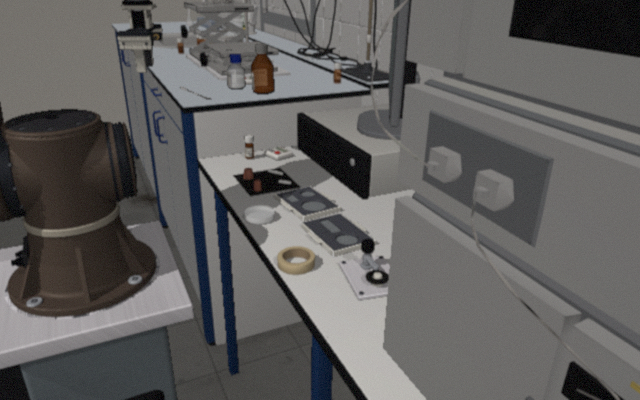

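```bash
cat > h.py <<'E'
import numpy as np, cv2
from station import robot
def px2w(c,pts,z):
    "pixels -> world points on the plane at height z (number or one per pixel)"
    R=cv2.Rodrigues(c["rvec"])[0]; C=-R.T@np.ravel(c["tvec"])
    p=np.asarray(pts,float).reshape(-1,2)
    d=np.c_[p,np.ones(len(p))]@np.linalg.inv(c["mtx"]).T@R
    return C+d*((z-C[2])/d[:,2])[:,None]
def w2px(c,P):
    return cv2.projectPoints(np.asarray(P,float).reshape(-1,1,3),c["rvec"],c["tvec"],c["mtx"],None)[0][:,0]
def crop(c,u,v,w,h,k,name):
    im=c["pixels"][v:v+h,u:u+w]
    cv2.imwrite(name,cv2.resize(im,None,fx=k,fy=k,interpolation=cv2.INTER_CUBIC))
E
python3 - <<'E'
from h import *
c=robot.camera("top")
crop(c,175,150,160,100,5,"pics/a.png"); crop(c,325,150,160,100,5,"pics/b.png")
print(px2w(c,[[350,385],[195,225],[365,185],[456,190]],0), w2px(c,[[0.217,.639,.227],[.4,0,0]]))
E
```

```text
[[ 0.06361968 -0.00992272  0.        ]
 [ 0.39175854  0.30126999  0.        ]
 [ 0.46601297 -0.05679682  0.        ]
 [ 0.44962292 -0.24761788  0.        ]] [[-52.4516783  324.94235104]
 [339.16237989 216.85876231]]
```

View pics/a.png

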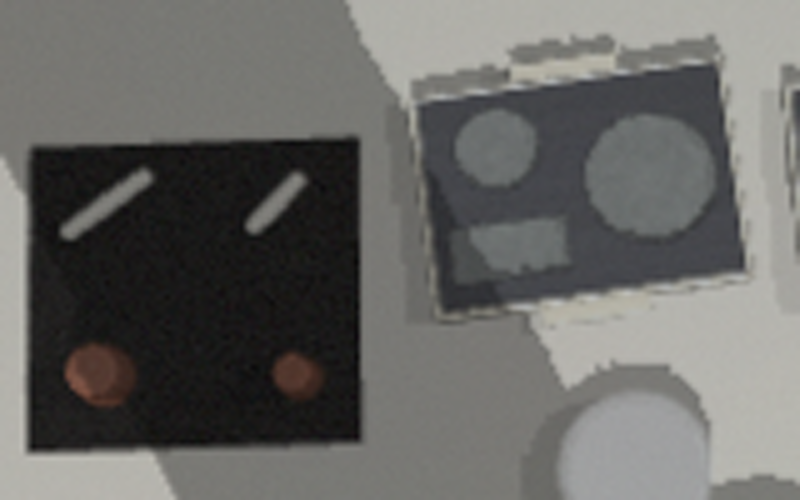

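View pics/b.png

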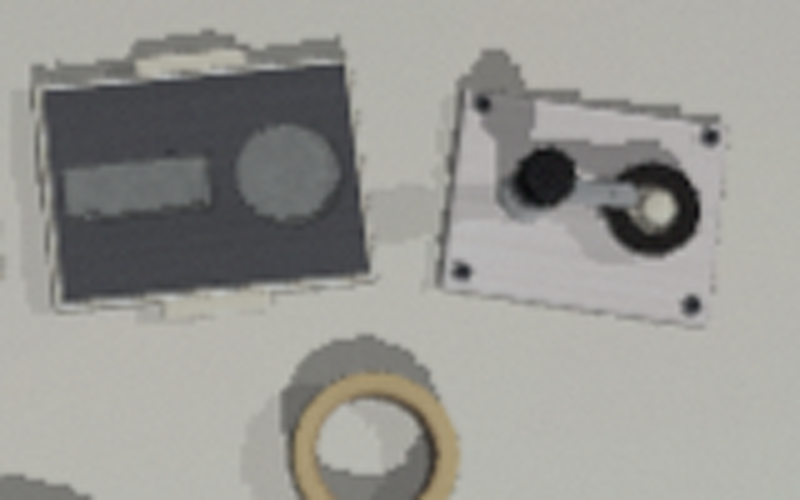

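```bash
cat > meas.py <<'E'
from h import *
c=robot.camera("top")
A=lambda p:(np.asarray(p,float)+.5)/5-.5+[175,150]
B=lambda p:(np.asarray(p,float)+.5)/5-.5+[325,150]
R=cv2.Rodrigues(c["rvec"])[0];print("cam",-R.T@np.ravel(c["tvec"]))
def rigid(model,w):
    m,s=np.mean(model,0),np.mean(w,0); H=(model-m).T@(w-s); a=np.arctan2(H[0,1]-H[1,0],H[0,0]+H[1,1])
    M=np.array([[np.cos(a),-np.sin(a)],[np.sin(a),np.cos(a)]]); t=s-M@m
    return t,a,np.round(((model@M.T+t)-w)*1000,1).tolist()
def tray(f,corn,feat,model):
    cw=px2w(c,f(corn),.012)[:,:2]; fw=px2w(c,f(feat),.0095)[:,:2]
    ang=np.degrees([np.arctan2(*(cw[i]-cw[j])[::-1]) for i,j in((0,1),(3,2),(0,3),(1,2))])
    print("corner centre",cw.mean(0),"ang",ang,"size",np.linalg.norm(cw-np.roll(cw,1,0),axis=1))
    print("fit",rigid(np.r_[np.array(model),[[0,0]]],np.r_[fw,[cw.mean(0)]]))
tray(A,[[418,101],[717,63],[747,272],[443,315]],[[650,176],[496,147],[511,250]],[[0,.03],[-.021,-.0325],[.022,-.0325]])
tray(B,[[43,91],[344,66],[369,272],[64,302]],[[288,172],[138,187]],[[0,.036],[0,-.0275]])
im=c["pixels"].astype(int)
def blobs(mask,z,name,lo):
    n,l,s,_=cv2.connectedComponentsWithStats(mask.astype(np.uint8),connectivity=8)
    for i in range(1,n):
        if s[i,4]<lo: continue
        p=np.argwhere(l==i)[:,::-1]; x0,y0,w,h=s[i,:4]
        W=px2w(c,p,z)[:,:2]; ev,V=np.linalg.eigh(np.cov(W.T)); v=V[:,1]
        bc=px2w(c,[[x0+w/2-.5,y0+h/2-.5]],z)[0,:2]
        print(name,"n",s[i,4],"px",p.mean(0).round(1),"w",W.mean(0).round(4),"bbox",bc.round(4),"ang",round(np.degrees(np.arctan2(v[1],v[0])),1),"len",np.sqrt(12*ev).round(4))
def win(m,u0,u1,v0,v1):
    o=np.zeros(m.shape,bool); o[v0:v1,u0:u1]=m[v0:v1,u0:u1]; return o
blobs(win(im[...,2]-im[...,0]>18,182,245,180,240),.014,"stopper",15)
blobs(win(im.sum(2)>200,182,245,180,210),.007,"bar",10)
dark=win(im.sum(2)<130,425,475,175,206)
blobs(dark,.022,"gasket@.022",30); blobs(dark,.055,"knob@.055",30)
g=px2w(c,B([[652,208]]),.021)[0]; k=px2w(c,B([[546,177]]),.053)[0]
print("gasket",g,"knob",k,"d",np.hypot(*(g-k)[:2]))
E
python3 meas.py
```

```text
cam [0.26996854 0.03613788 1.06747814]
corner centre [0.46416662 0.09894527] ang [95.69591126 96.44189554  5.97469361  6.37762943] size [0.09134789 0.12650181 0.08969791 0.12713534]
fit (array([0.46481964, 0.09949626]), np.float64(-3.0248231370256753), [[-0.1, -0.6], [-0.9, -0.3], [0.3, 0.3], [0.7, 0.6]])
corner centre [ 0.46163014 -0.05691249] ang [93.1346794  93.97476702  3.69245477  3.8301312 ] size [0.08971198 0.1268663  0.08785109 0.12707293]
fit (array([ 0.4623832 , -0.05649731]), np.float64(-3.0684900148047833), [[-0.3, -0.4], [-0.4, -0.0], [0.8, 0.4]])
stopper n 137 px [194.6 224.5] w [0.3913 0.2986] bbox [0.3912 0.2988] ang 64.5 len [0.0218 0.0258]
stopper n 67 px [233.9 224.6] w [0.3886 0.2176] bbox [0.3889 0.2185] ang 53.2 len [0.015  0.0186]
bar n 76 px [195.9 190.3] w [0.464  0.2985] bbox [0.4636 0.2982] ang 124.8 len [0.0077 0.0436]
bar n 54 px [229.7 190.3] w [0.4619 0.2275] bbox [0.4625 0.2279] ang 135.2 len [0.0074 0.0321]
gasket@.022 n 97 px [433.4 184.9] w [ 0.4579 -0.1959] bbox [ 0.4578 -0.1962] ang 128.0 len [0.0186 0.0218]
gasket@.022 n 132 px [456.2 191.5] w [ 0.4429 -0.242 ] bbox [ 0.4439 -0.2396] ang 145.5 len [0.0333 0.0399]
knob@.055 n 97 px [433.4 184.9] w [ 0.452  -0.1886] bbox [ 0.4518 -0.1888] ang 128.0 len [0.018  0.0211]
knob@.055 n 132 px [456.2 191.5] w [ 0.4374 -0.2332] bbox [ 0.4384 -0.2309] ang 145.5 len [0.0322 0.0386]
gasket [ 0.44364215 -0.23980059  0.021     ] knob [ 0.45217517 -0.18986586  0.053     ] d 0.0506585668835992
```

```bash
cat >> h.py <<'E'
from scipy.spatial.transform import Rotation as Ro
def down(a):
    "tool pointing down, fingers closing along world angle a (rad)"
    q=Ro.from_matrix(np.array([[-np.sin(a),np.cos(a),0],[np.cos(a),np.sin(a),0],[0,0,-1]]).T).as_quat() if 0 else \
      Ro.from_matrix(np.column_stack([[-np.sin(a),np.cos(a),0],[np.cos(a),np.sin(a),0],[0,0,-1]])).as_quat()
    return [q[3],q[0],q[1],q[2]]
def best(p,a):
    "of the two equal grasps, the one with the last joint nearest its middle"
    o=[(abs(q[5]),b) for b in(a,a+np.pi) if (q:=robot.inverse_kinematics(p,down(b))) is not None]
    return min(o)[1]
def st():
    s=robot.sense(); print("t %.1f gap %.4f gf %.1f"%(s["t"],s["finger_gap"],np.max(s["gripper_force"])),"pos",np.round(s["position"],4),"F",np.round(s["wrist_force"],1))
TR={"flange":(np.array([.4646,.0993]),-3.0305),"flask":(np.array([.4622,-.0567]),-3.0725)}
def slot(t,x,y):
    o,a=TR[t]; return o+np.array([[np.cos(a),-np.sin(a)],[np.sin(a),np.cos(a)]])@[x,y]
def pick(xy,a,z,op,f,up=.10):
    b=best([*xy,z],a); robot.set_gripper(op)
    robot.movep([*xy,up],down(b)); robot.move_l([*xy,z],v=.12)
    robot.set_gripper(0,f_grip=f); st(); robot.move_l([*xy,up],v=.15); st()
def place(xy,a,z,op,up=.10):
    b=best([*xy,z],a); robot.movep([*xy,up],down(b)); robot.move_l([*xy,z],v=.08); st()
    robot.set_gripper(op); robot.move_l([*xy,up],v=.15)
E
sed -i '/if 0 else/{N;s/.*\n *Ro/    q=Ro/}' h.py
python3 - <<'E'
from h import *
for n,p,a in [("knob",[.452,-.1895,.043],-.168),("knob+",[.452,-.1895,.053],1.23),("knob-",[.452,-.1895,.053],-1.57),("gask",[.4437,-.24,.018],-.168),
 ("stL",[.3912,.2986,.011],1.57),("stS",[.3888,.2182,.011],1.57),("barL",[.464,.2984,.0045],np.radians(34.8)),("barS",[.462,.2277,.0045],np.radians(45.2)),
 ("pG",[*slot("flange",0,.03),.0135],0),("pbS",[*slot("flange",.022,-.0325),.0135],TR["flange"][1]),("psS",[*slot("flange",-.021,-.0325),.0135],1.57),("pbL",[*slot("flask",0,-.0275),.0135],TR["flask"][1]),("psL",[*slot("flask",0,.036),.0135],1.57)]:
    for h in(0,np.pi):
        q=robot.inverse_kinematics(p,down(a+h)); print(n,np.round(p,3),round(a+h,2),None if q is None else np.round(q,2))
E
```

```text
knob [ 0.452 -0.19   0.043] -0.17 [ 0.01  0.26 -0.62  0.   -0.69  2.97]
knob [ 0.452 -0.19   0.043] 2.97 [ 0.01  0.26 -0.62  0.   -0.69 -0.17]
knob+ [ 0.452 -0.19   0.053] 1.23 [ 0.01  0.25 -0.61  0.   -0.71 -1.92]
knob+ [ 0.452 -0.19   0.053] 4.37 [ 0.01  0.25 -0.61  0.   -0.71  1.22]
knob- [ 0.452 -0.19   0.053] -1.57 [ 0.01  0.25 -0.61  0.   -0.71  1.57]
knob- [ 0.452 -0.19   0.053] 1.57 [ 0.01  0.25 -0.61  0.   -0.71 -1.58]
gask [ 0.444 -0.24   0.018] -0.17 None
gask [ 0.444 -0.24   0.018] 2.97 [-0.11  0.32 -0.61  0.   -0.64 -0.06]
stL [0.391 0.299 0.011] 1.57 [ 1.05  0.32 -0.64 -0.   -0.61 -2.62]
stL [0.391 0.299 0.011] 4.71 [ 1.05  0.32 -0.64  0.   -0.61  0.52]
stS [0.389 0.218 0.011] 1.57 [ 0.96  0.26 -0.75 -0.   -0.57 -2.53]
stS [0.389 0.218 0.011] 4.71 [ 0.96  0.26 -0.75  0.   -0.57  0.61]
barL [0.464 0.298 0.004] 0.61 [ 0.93  0.4  -0.52  0.   -0.65  2.82]
barL [0.464 0.298 0.004] 3.75 [ 0.93  0.4  -0.52  0.   -0.65 -0.32]
barS [0.462 0.228 0.004] 0.79 None
barS [0.462 0.228 0.004] 3.93 [ 0.84  0.36 -0.6   0.   -0.61 -0.05]
pG [0.468 0.069 0.014] 0 [ 0.56  0.29 -0.68  0.   -0.6   2.58]
pG [0.468 0.069 0.014] 3.14 [ 0.56  0.29 -0.68  0.   -0.6  -0.56]
pbS [0.439 0.129 0.014] -3.03 [ 0.72  0.27 -0.72  0.   -0.58 -0.61]
pbS [0.439 0.129 0.014] 0.11 [ 0.72  0.27 -0.72  0.   -0.58  2.53]
psS [0.482 0.134 0.014] 1.57 [ 0.66  0.33 -0.62 -0.   -0.62 -2.24]
psS [0.482 0.134 0.014] 4.71 [ 0.66  0.33 -0.62  0.   -0.62  0.91]
pbL [ 0.46  -0.029  0.014] -3.07 [ 0.37  0.27 -0.71  0.   -0.59 -0.3 ]
pbL [ 0.46  -0.029  0.014] 0.07 [ 0.37  0.27 -0.71  0.   -0.59  2.85]
psL [ 0.465 -0.093  0.014] 1.57 [ 0.22  0.29 -0.68 -0.   -0.6  -1.79]
psL [ 0.465 -0.093  0.014] 4.71 [ 0.22  0.29 -0.68  0.   -0.6   1.35]
```

```bash
python3 - <<'E'
from h import *
k=[.452,-.1895]; a=2.97
robot.set_gripper(.05)
robot.movep([.42,.1,.2],down(a)); robot.movep([*k,.12],down(a)); robot.move_l([*k,.043],v=.1)
robot.set_gripper(0,f_grip=35); st()
robot.move_l([*k,.053],v=.04); st()
crop(robot.camera("side"),320,220,160,100,5,"pics/k1.png")
E
```

```text
t 5.8 gap 0.0207 gf 35.0 pos [ 0.4518 -0.1894  0.043 ] F [-0.9  1.9  2.6]
t 6.2 gap 0.0210 gf 35.0 pos [ 0.4516 -0.1896  0.0529] F [-0.2 -1.2 -7.4]
```

View pics/k1.png

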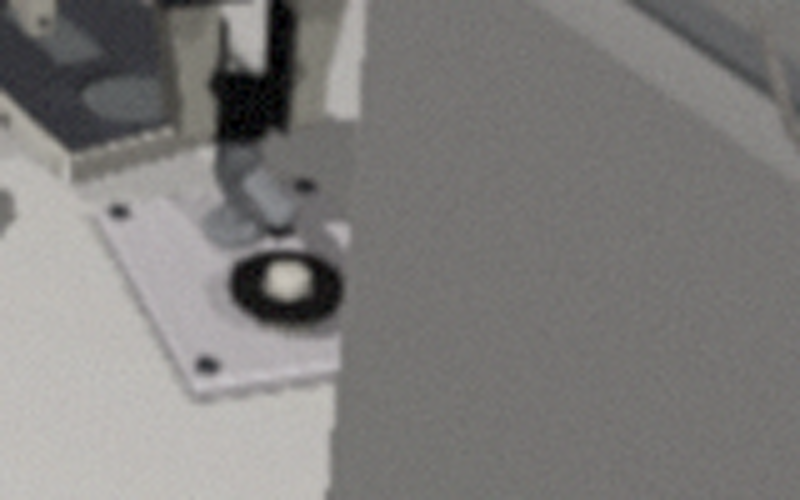

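The knob (crop 250,105) is in the grip and the finger has lifted; the gasket (287,288) is still round its spigot. The wrist force agrees with the spring. Next is the swing.

```bash
python3 - <<'E'
from h import *
k=[.4517,-.1895]; a=2.97
robot.sleep(.2)
for d in(.35,.7,1.05,1.4): robot.move_l([*k,.053],down(a+d),v=.15)
st(); robot.move_l([*k,.0435],v=.04); robot.set_gripper(.05); robot.move_l([*k,.13],v=.15); st()
robot.movep([.44,.08,.2],down(a))
c=robot.camera("top"); crop(c,325,150,160,100,5,"pics/k2.png")
E
```

```text
t 8.4 gap 0.0211 gf 35.0 pos [ 0.452  -0.1893  0.0531] F [ 3.  -0.  -6.8]
t 10.2 gap 0.0502 gf 0.0 pos [ 0.4511 -0.1894  0.1293] F [ 0.2  0.1 -0.4]
```

View pics/k2.png

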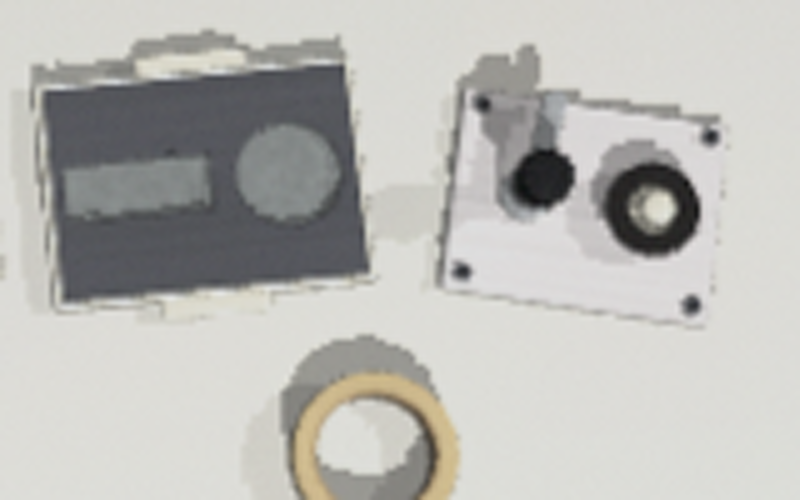

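The finger now points to the back (550,110), clear of the gasket (653,208), which has not moved. Taking the gasket now.

```bash
python3 - <<'E'
from h import *
pick([.4437,-.240],-.168,.0175,.058,15)
p=slot("flange",0,.03)
robot.movep([.45,-.05,.12],down(2.97))
c=robot.camera("side"); u,v=w2px(c,[[.45,-.05,.12]])[0].astype(int); crop(c,u-50,v-40,100,80,6,"pics/g1.png")
E
```

```text
t 15.1 gap 0.0385 gf 15.0 pos [ 0.444  -0.2401  0.018 ] F [-0.3  1.8  5. ]
t 15.8 gap 0.0383 gf 15.0 pos [ 0.4431 -0.2398  0.0993] F [-0.3  0.3 -0.6]
```

View pics/g1.png

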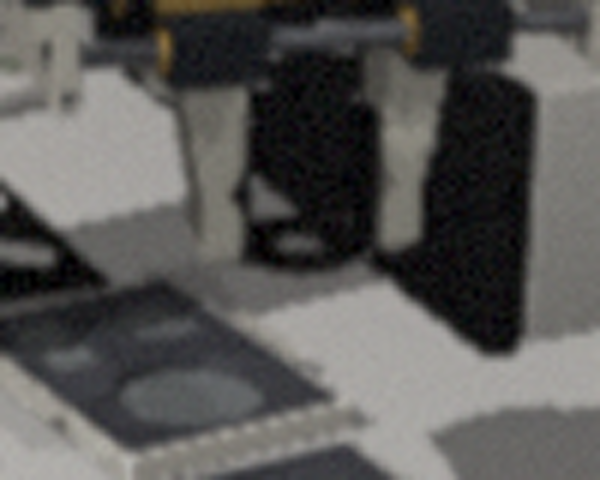

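The gasket (ellipse round 310,245) hangs between the finger tips and looks flat. I'll place it, then fetch the short bar.

```bash
python3 - <<'E'
from h import *
place(slot("flange",0,.03),.05,.0135,.056)
pick([.462,.2277],np.radians(45.2),.0045,.026,15)
place(slot("flange",.022,-.0325),TR["flange"][1],.0135,.02)
pick([.464,.2984],np.radians(34.8),.0045,.026,15)
robot.sleep(.1); c=robot.camera("top"); crop(c,175,150,160,100,5,"pics/p1.png")
E
```

```text
t 18.4 gap 0.0382 gf 15.0 pos [0.4683 0.0696 0.0139] F [-0.7  0.1 -1.1]
t 22.5 gap 0.0081 gf 15.0 pos [0.4623 0.228  0.005 ] F [-0.3 -0.6  4.8]
t 23.3 gap 0.0081 gf 15.0 pos [0.4614 0.2273 0.0992] F [-0.3 -0.7 -0.6]
t 25.1 gap 0.0079 gf 15.0 pos [0.4394 0.1294 0.0139] F [ 0.2 -0.7 -0.1]
t 28.8 gap 0.0082 gf 15.0 pos [0.4642 0.2987 0.005 ] F [-0.7  0.2  5.1]
t 29.6 gap 0.0081 gf 15.0 pos [0.4635 0.298  0.0992] F [-0.3 -0.4  0. ]
```

View pics/p1.png

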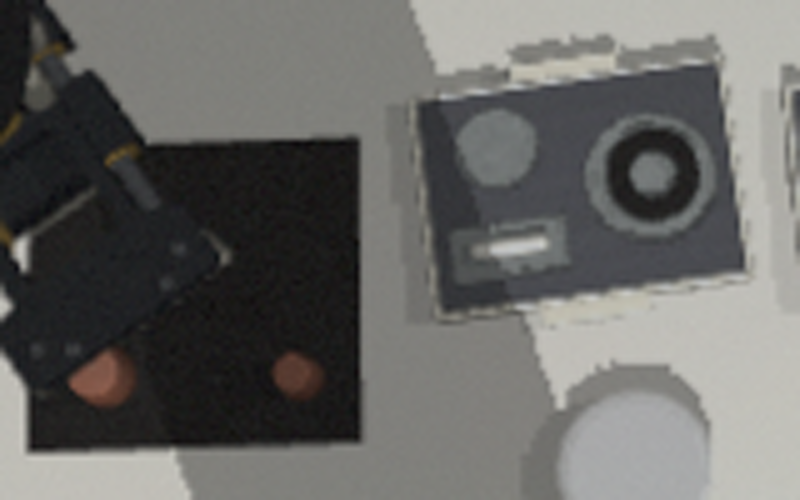

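The gasket (653,175) and the short bar (513,245) lie in their cutouts, and the long bar is in the gripper. The rest follows.

```bash
python3 - <<'E'
from h import *
place(slot("flask",0,-.0275),TR["flask"][1],.0135,.02)
pick([.3912,.2986],1.57,.011,.048,15)
place(slot("flask",0,.036),1.57,.017,.042)
pick([.3888,.2182],1.57,.011,.042,15)
place(slot("flange",-.021,-.0325),1.57,.017,.032)
robot.movep([.42,.28,.2],down(4.2))
c=robot.camera("top"); crop(c,245,150,160,75,5,"pics/p2.png")
c=robot.camera("side"); crop(c,260,170,130,90,6,"pics/p3.png")
E
```

```text
t 32.2 gap 0.0079 gf 15.0 pos [ 0.4607 -0.0291  0.0139] F [-0.2  0.4 -0.2]
t 36.8 gap 0.0252 gf 15.0 pos [0.3913 0.2989 0.0114] F [-1.3  0.1  5.7]
t 37.5 gap 0.0252 gf 15.0 pos [0.3907 0.2981 0.0992] F [ 0.5  0.5 -0.2]
t 40.2 gap 0.0250 gf 15.0 pos [ 0.465  -0.0925  0.0172] F [-0.4  0.5 -1.5]
t 44.3 gap 0.0184 gf 15.0 pos [0.389  0.2185 0.0113] F [-1.6  0.7  5.2]
t 45.1 gap 0.0183 gf 15.0 pos [0.3883 0.2178 0.0993] F [-0.3 -0.1  0.2]
t 46.8 gap 0.0184 gf 15.0 pos [0.4822 0.1342 0.0173] F [-0.2 -0.2 -0.7]
```

View pics/p2.png

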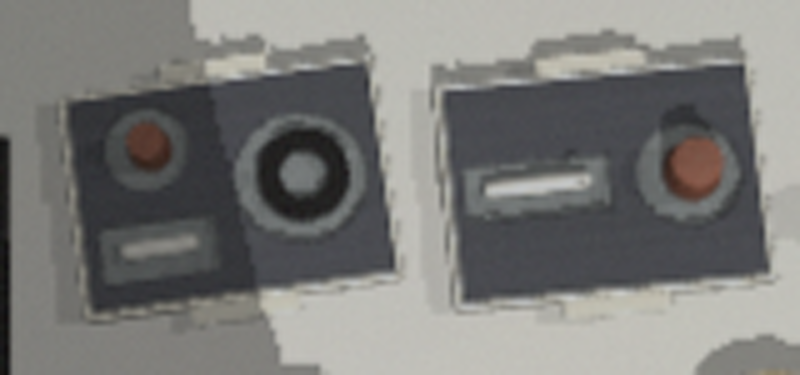

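View pics/p3.png

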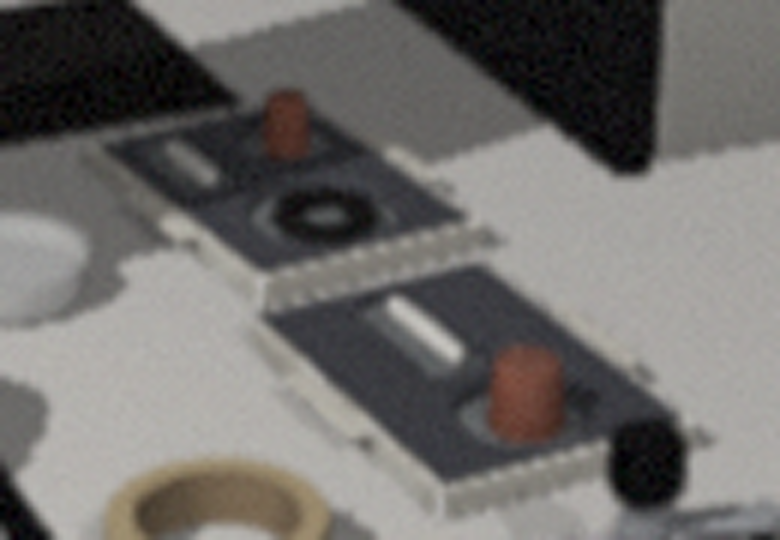

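The pictures show all five pieces inside their cutouts. Both stoppers stand upright (top view 150,143 and 694,165), the gasket lies flat (303,174), and the bars lie in their slots (160,247 and 537,184).

```bash
python3 -c "
from h import *
st(); print(robot.hand_in())"
```

```text
t 48.9 gap 0.0320 gf 0.0 pos [0.4199 0.2787 0.1985] F [ 0.4  0.9 -0.1]
the job is handed in; nothing more can be done
None
```

Both stirring kits are made up and handed in at about 49 s, with all five pieces in their cutouts in the final pictures; the hand-in call did not report a verdict.

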